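# Lock the pressure cooker's lid

### The job

Lock the lid of the pressure cooker before the hob is lit: with a fingertip press the red spring catch on its handle right down and, while you keep it held down, push the silver lock slide past it towards the pot until it is fully home, then let go so that the catch springs up through the slide's window and locks it. Only press and push: do not grip, lift or shift the cooker, and leave the salt shaker, herb jar and pepper mill beside it alone.

Things in the scene. Friction and masses are not known exactly. Their poses are not given: they have to be found in the camera images.
- cooker: loose, filled steel pressure cooker (4 kg, 220 mm across, 138 mm high, valve 166 mm); origin: centre of its underside, z up. Its black handle, 44 mm wide, flat top 138 mm above the hob, points along its own -x, 110 to 290 mm from the centre; the lid lock lies on the centre line of that top. Its +x is the push direction, towards the pot. Over about 25 N down on the handle tips it.
- lid_catch (a joint): red spring catch, how far it is pressed: 0 = up, 0.009 m = right down (stop); 1.6 N at first, 4.7 N at the stop. One piece: a flat pad 24 mm wide along the handle, running on under the slide to an upright tooth (18 mm wide, 7 mm thick) in front of the slide's nose. From 0.0055 on the tooth is below the slide; not pressed, it stops the slide dead.
- catch_pad (a point): middle of the exposed top of the red pad, which reaches from 262 to 205 mm from the pot's centre; 10.5 mm above the handle's top while up (148.5 mm above the hob); moves down with the catch
- lock_slide (a joint): silver lock slide, an upturned channel 40 mm wide, 36 mm long, over the red catch: 0 = right back (unlocked), 0.024 m = home at its stop (locked); grows along the cooker's +x; friction about 1 N. Its nose meets the tooth at 0.004. From 0.021 on the tooth stands under the slide's window (12 x 22 mm) and springs up through it once the pad is let go: locked.
- slide_back (a point): middle of the flat upright back face of the slide's thumb ridge, which is pushed (38 mm wide, 12 to 27 mm above the handle's top; the point at 20 mm); moves with the slide. The red pad runs on beneath this face, so a fingertip standing on the pad can push it and stays on the pad over the whole stroke
- salt_mid (a point): loose salt shaker, clear with grey cap, 44 mm wide, 90 mm high; point half-way up on its axis
- herbs_mid (a point): loose glass herb jar with red cap, 45 mm wide, 108 mm high; point half-way up on its axis
- mill_mid (a point): loose wooden pepper mill, 58 mm wide, 170 mm high; point half-way up on its axis

How it is judged (in metres and radians):
On the way, in this order (a step that is already met when the one before it is completed fails the run):
1. the red catch is pressed right down while the slide is still back (value of joint lid_catch above 0.006 m and value of joint lock_slide below 0.006 m), for 0.1 s.
2. with the catch still held down, the slide has gone over its tooth (value of joint lid_catch above 0.0062 m and value of joint lock_slide above 0.009 m), for 0.05 s.
At the end, for the whole second after the job is handed in: The lock slide is home (at least 20.5 of its 24 mm) with the red catch sprung up through its window (within 1.5 mm of its top), the cooker stands level and at rest within 20 mm of where it stood, and the shaker, jar and mill are within 15 mm of where they stood (value of joint lock_slide above 0.0205 m and value of joint lid_catch below 0.0015 m and distance of cooker from where it was at the start of the episode below 0.02 m and angle between cooker's own z axis and vertical below 0.02 rad and linear speed of cooker below 0.01 m/s and distance of each of salt_mid, herbs_mid, mill_mid from where it was at the start of the episode below 0.015 m); the robot touches nothing.
It fails at once if the cooker is lifted, tipped or shifted (distance of cooker from where it was at the start of the episode above 0.025 m or height (world z) of cooker above 0.008 m or angle between cooker's own z axis and vertical above 0.06 rad).
It fails at once if the salt shaker, herb jar or pepper mill is moved or lifted (distance of any of salt_mid, herbs_mid, mill_mid from where it was at the start of the episode above 0.02 m).
It also fails if it takes over 35 s, if anything falls off the work surface, if the arm or the gripper's body presses on something with over 40 N, if the wrist force passes 120 N, or if a joint passes its speed limit or range.

### The arm

A 6-joint arm with a two-finger parallel gripper is mounted at the origin on a cart in front of the work surface, level with it; the furniture and walls round the work are solid. World frame = base frame: x ahead of the robot, y to its left, z up, the work surface at z = 0. Lengths are in m, angles in degrees, forces in N, time in s.
With the tool pointing down it reaches from about 0.25 to 0.775 m from the base axis. Payload 4 kg.
Tool frame: the origin (TCP) lies midway between the tips of the shut fingers; the grasp point (between the pads) lies grasp_offset behind it (grasp_offset is the distance from the TCP to the grasp point, in m); z points along the fingers, y is the line along which they close (so a half turn about z gives the same grasp; the last joint's range is limited). The gripper opens to 94 mm and grips with 3 to 60 N. Pads are 16 mm wide; open, the fingers measure 119 mm over their backs; the gripper's body (75 mm by 177 mm) begins 78 mm behind the grasp point.
Start: joints at [-81.71, 4.996, 78.535, -0, 96.463, -5.907], TCP at [0.135, -0.533, 0.206] pointing down, gripper open.
Joint ranges: [-177.83, 177.83], [-43.37, 116.18], [15.69, 146.23], [-61.86, 241.86], [9.47, 152.12], [-147.06, 147.06]. Speed limits (degrees/s): [159.86, 159.86, 180, 180, 180, 180].

### API

Orientations are given as [roll, pitch, yaw] about the fixed x, y, z axes, in that order (R = Rz(yaw) Ry(pitch) Rx(roll)).
In Python, from bench import sense, read_camera, camera_params, sign_off, grasp_offset gives the robot as it stands.
- The arm moves only by the shell command python3 -m handwheel 'ROWS' [OPENING] [FORCE]. ROWS is JSON, a list of rows, each an object of numbers: "dx", "dy", "dz": the shift along the tool's x, y, z in cm; "ax", "ay", "az": the turn, a rotation vector about the tool's x, y, z in degrees. In form: [{"dx": .., "dy": .., "dz": .., "ax": .., "ay": .., "az": ..}, ...]. A call has 1 to 10 rows; each row is the pose to reach, as a shift and turn from the pose commanded when the call began, along the tool's axes at that moment; what a row does not reach only later rows make up. A row lasts 1/10 s, in which the tool goes at most 50 mm and 8.59 degrees, less where a joint would pass 70% of its speed; a pose out of reach is approached as far as the arm can. A call with a gripper value outside its range is refused whole. OPENING is the gripper command: -1 is fully open, 1 is shut, values between are in proportion, set as the call begins (- or left out, the last holds). The fingers move at their own pace and stop on an object; FORCE is the grip in N (left out, the last holds). Time passes only in rows, so rows that repeat a pose let the fingers close. It gives the time, the measured TCP pose, the force, the opening and the grip force at its end, in the units of the state.
- sense(): the state, without advancing time (a new reading comes with each control period).
- read_camera(name): name is "side" or "top" or "wrist"; returns the picture (400x640x3 uint8, red, green, blue); there is no depth.
- camera_params(name): a dict with "camera_matrix" (3x3 intrinsics, pixels), "eye" and "attitude" of the camera in the world; the wrist camera has in their place "mount" (4x4, takes a point from camera to tool coordinates, whose origin is the TCP and whose axes are the flange's). Camera axes: x right, y down, z forward; pixel columns grow to the right and rows downward; lengths in m; the calibration is good to about 2 mm. A picture is of the moment at which its call begins: read the wrist's pose just before it. camera_params takes no time and is no camera call.
- sign_off(): hands the job in; it is judged then, once.
The state is a dict: "clock": time; "qpos": joint angles; "joint_vel": joint speeds; "tau": joint torques, N m; "ee_pos": TCP position; "ee_rot": TCP orientation; "contact_force": force on the tool from outside, world axes, zero at the start; "wrist_torque": the same for the moment, N m; "opening": finger opening in m; "finger_force": force on a finger pad.
Only numpy, scipy, OpenCV 4.12 (cv2) and the standard library are available. Lean on these libraries where they do the work, as an engineer would, in place of code of your own. Each camera call takes 0.05 s, during which the arm holds its last target. There are 200 camera calls.

## Working session

There is one attempt and no reset: what is moved stays moved. The work goes in short steps, Python scripts to look and compute and a shell command to move; the robot and the scene stay as the last step left them, time stands still between calls to the robot, and variables do not carry over. Pictures are saved under pics/ and viewed, at most 10 in all, crops included, and the job is handed in when it is done.

```bash
mkdir -p pics
python3 - <<'E'
from bench import *
import cv2,numpy as np
print(sense(),grasp_offset)
for n in("top","side"):
    p=camera_params(n);print(n,{k:np.round(v,4).tolist() for k,v in p.items()})
    cv2.imwrite(f"pics/{n}0.png",read_camera(n)[:,:,::-1])
E
```

```text
{'clock': 0.0, 'qpos': array([-8.17077000e+01,  5.03983733e+00,  7.86226784e+01, -1.24716369e-03,
        9.64618678e+01, -5.90753117e+00]), 'joint_vel': array([ 0.05004784,  0.02672162,  0.02072574,  0.03540547,  0.10777623,
       -0.02972526]), 'tau': array([-3.92233806e-04, -3.40179133e+01, -3.02433944e+01,  7.17359246e-02,
        3.29104986e-02, -1.67771868e-04]), 'ee_pos': array([ 0.13482511, -0.53266819,  0.20431551]), 'ee_rot': array([-1.79876149e+02, -1.15689977e-02,  1.41996797e+01]), 'contact_force': array([-0.36969615,  0.15883023,  0.17750659]), 'wrist_torque': array([ 0.04059012,  0.01047156, -0.01577576]), 'finger_force': 0.0, 'opening': 0.09425688999144194} 0.0188
top {'camera_matrix': [[458.7618, 0.0, 314.2043], [0.0, 458.7618, 202.3798], [0.0, 0.0, 1.0]], 'eye': [0.4648, 0.0155, 1.1921], 'attitude': [-171.781, -0.086, -89.3419]}
side {'camera_matrix': [[495.7268, 0.0, 325.5503], [0.0, 495.7268, 199.106], [0.0, 0.0, 1.0]], 'eye': [0.2313, -0.6962, 0.7911], 'attitude': [-129.7518, 0.5398, -29.8435]}
```

View pics/top0.png

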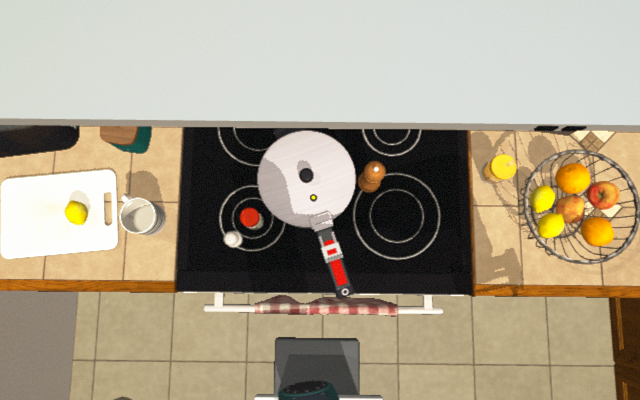

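View pics/side0.png

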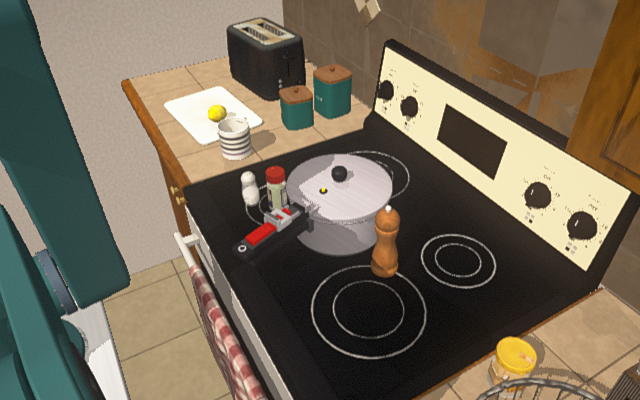

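The top view shows the handle pointing at the robot, with the red pad at about (337,272), the slide at about (331,245) and the pot centre near (307,178). The side view shows the shaker and jar on its far left and the mill on the right.

```bash
cat > h.py <<'E'
import cv2,numpy as np
from scipy.spatial.transform import Rotation as R
from bench import *
def ray(n,uv):
    p=camera_params(n);K=np.array(p["camera_matrix"])
    if "eye" in p: A=R.from_euler("xyz",p["attitude"],degrees=True).as_matrix();e=np.array(p["eye"])
    else:
        s=sense();T=R.from_euler("xyz",s["ee_rot"],degrees=True).as_matrix();M=np.array(p["mount"])
        A=T@M[:3,:3];e=s["ee_pos"]+T@M[:3,3]
    return e,A@np.linalg.solve(K,[uv[0],uv[1],1.])
def onz(n,uv,z):
    e,d=ray(n,uv);return e+d*(z-e[2])/d[2]
def tri(u1,u2):
    (e1,d1),(e2,d2)=ray("top",u1),ray("side",u2)
    s=np.linalg.lstsq(np.c_[d1,-d2],e2-e1,rcond=None)[0]
    a,b=e1+s[0]*d1,e2+s[1]*d2;return (a+b)/2,np.linalg.norm(a-b)
def red(n,im,box):
    h=cv2.cvtColor(im,cv2.COLOR_RGB2HSV)
    m=(((h[...,0]<8)|(h[...,0]>172))&(h[...,1]>150)&(h[...,2]>70)).astype(np.uint8)
    k=np.zeros_like(m);x0,y0,x1,y1=box;k[y0:y1,x0:x1]=m[y0:y1,x0:x1]
    c,_=cv2.findContours(k,cv2.RETR_EXTERNAL,cv2.CHAIN_APPROX_NONE)
    return [cv2.minAreaRect(q) for q in sorted(c,key=cv2.contourArea)[::-1] if cv2.contourArea(q)>8]
E
python3 - <<'E'
from h import *
t=read_camera("top");s=read_camera("side")
rt=red("top",t,(300,215,370,300));rs=red("side",s,(230,195,310,255))
print(rt,rs,sep="\n")
print("tri",tri(rt[0][0],rs[0][0]))
for r in rt:
    print("c",onz("top",r[0],.1485)); P=[onz("top",c,.1485) for c in cv2.boxPoints(r)]
    print(np.round(P,4).tolist(),[np.linalg.norm(P[i]-P[i-1]) for i in range(2)])
g=cv2.cvtColor(t,cv2.COLOR_RGB2GRAY)
# lid outline: brightness mask
m=((g>110)).astype(np.uint8);m[:128]=0;m=cv2.morphologyEx(m,cv2.MORPH_OPEN,np.ones((9,9)))
for c in cv2.findContours(m,cv2.RETR_EXTERNAL,cv2.CHAIN_APPROX_NONE)[0]:
    x,y,w,hh=cv2.boundingRect(c)
    if x<307<x+w and y<178<y+hh: print("lid",cv2.minEnclosingCircle(c),cv2.fitEllipse(c),onz("top",cv2.fitEllipse(c)[0],.12))
cv2.imwrite("pics/crop.png",cv2.hconcat([cv2.resize(t[205:305,295:375],None,fx=5,fy=5,interpolation=2),cv2.resize(s[180:280,225:285],None,fx=5,fy=5)])[:,:,::-1])
E
```

```text
[((338.3500061035156, 272.0500183105469), (25.61444664001465, 10.75174331665039), 71.56504821777344), ((328.3500061035156, 242.05003356933594), (4.110960960388184, 9.486830711364746), 71.56504821777344), ((331.4499816894531, 251.35000610351562), (4.110960960388184, 8.221921920776367), 71.56504821777344)]
[((260.02703857421875, 232.8378448486328), (12.787240028381348, 32.31684494018555), 54.462318420410156), ((286.6999816894531, 211.1000213623047), (9.391485214233398, 4.0249223709106445), 26.56505012512207)]
tri (array([ 0.45758302, -0.04064596,  0.14269022]), np.float64(0.0005188014394875225))
c [ 0.45786769 -0.04041666  0.1485    ]
[[0.4809, -0.0197, 0.1485], [0.4888, -0.0427, 0.1485], [0.4349, -0.061, 0.1485], [0.4272, -0.0382, 0.1485]] [np.float64(0.056868445830322085), np.float64(0.024302136443039905)]
c [ 0.52494197 -0.01744842  0.1485    ]
[[0.5258, -0.0057, 0.1485], [0.5329, -0.0261, 0.1485], [0.5241, -0.0291, 0.1485], [0.517, -0.0088, 0.1485]] [np.float64(0.009297891434301972), np.float64(0.021574740106820638)]
c [ 0.50401599 -0.02461406  0.1485    ]
[[0.5054, -0.0143, 0.1485], [0.5114, -0.0319, 0.1485], [0.5027, -0.0349, 0.1485], [0.4966, -0.0173, 0.1485]] [np.float64(0.009245145861452881), np.float64(0.01864428216051706)]
lid ((306.69384765625, 180.88766479492188), 50.855770111083984) ((306.5096130371094, 178.99119567871094), (96.1856460571289, 98.10263061523438), 136.12054443359375) [0.67565936 0.03465838 0.12      ]
```

View pics/crop.png

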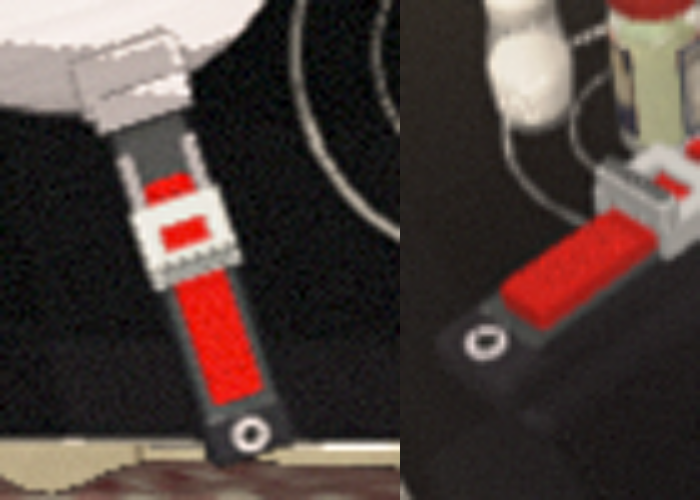

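The crop confirms the pad, which measures 57 x 24 mm. Its centre is at (0.458, -0.0405), and the handle's yaw is about 18.8°. The implied pot centre of (0.679, 0.035) matches the lid. I'll shut the fingers, rise, and move to a point 8 mm pot-ward of the pad centre.

```bash
python3 -m handwheel '[{"dz":-4},{"dx":4,"dy":-3.6,"dz":-5},{"dx":8,"dy":-7.2,"dz":-5},{"dx":12,"dy":-10.8,"dz":-5},{"dx":16,"dy":-14.4,"dz":-5,"az":-2},{"dx":20,"dy":-18,"dz":-5,"az":-3},{"dx":24,"dy":-21.6,"dz":-5,"az":-4.5},{"dx":28,"dy":-25.2,"dz":-5,"az":-4.5},{"dx":32,"dy":-28.8,"dz":-5,"az":-4.5},{"dx":36,"dy":-32.4,"dz":-5,"az":-4.5}]' 1 20
```

```text
$[0]: bad value
```

Run:
```python
from h import *
def to():
    s=sense();T=R.from_euler("xyz",s["ee_rot"],degrees=True)
    print(s["ee_pos"],s["ee_rot"],s["opening"],s["contact_force"],s["qpos"])
    print("tool cm",100*T.inv().apply(np.array([.4656,-.0379,.18])-s["ee_pos"]))
to()
```

```text
[ 0.13482248 -0.53287041  0.20475678] [-1.79921350e+02 -7.59128158e-03  1.41961702e+01] 0.09379103187511102 [-0.47441668  1.04671041  0.32084905] [-8.17114749e+01  5.02451566e+00  7.85893519e+01 -5.47555982e-04
  9.64651457e+01 -5.90771159e+00]
tool cm [ 44.20606923 -39.86997009   2.53626667]
```

The rows must have all six keys.

```bash
python3 -m handwheel '[{"dx":0,"dy":0,"dz":-4,"ax":0,"ay":0,"az":0},{"dx":4,"dy":-3.6,"dz":-5,"ax":0,"ay":0,"az":0},{"dx":8,"dy":-7.2,"dz":-5,"ax":0,"ay":0,"az":0},{"dx":12,"dy":-10.8,"dz":-5,"ax":0,"ay":0,"az":0},{"dx":16,"dy":-14.4,"dz":-5,"ax":0,"ay":0,"az":-2},{"dx":20,"dy":-18,"dz":-5,"ax":0,"ay":0,"az":-3},{"dx":24,"dy":-21.6,"dz":-5,"ax":0,"ay":0,"az":-4.5},{"dx":28,"dy":-25.2,"dz":-5,"ax":0,"ay":0,"az":-4.5},{"dx":32,"dy":-28.8,"dz":-5,"ax":0,"ay":0,"az":-4.5},{"dx":36,"dy":-32.4,"dz":-5,"ax":0,"ay":0,"az":-4.5}]' 1 20
cat >> h.py <<'E'
def to(x=.4656,y=-.0379,z=.18):
    s=sense();T=R.from_euler("xyz",s["ee_rot"],degrees=True)
    print(s["clock"],s["ee_pos"],s["ee_rot"],s["opening"],s["contact_force"])
    print("tool cm",100*T.inv().apply(np.array([x,y,z])-s["ee_pos"]))
E
python3 -c "
from h import *
to()"
```

```text
clock: 1.2
ee_pos: [0.3854, -0.1581, 0.2555]
ee_rot: [180.0, -0.0, 18.7]
contact_force: [0.5, -1.5, -0.5]
opening: 0.0175
finger_force: 0.0
1.2 [ 0.38544665 -0.15813624  0.25554848] [ 1.79958415e+02 -2.42473916e-02  1.86786717e+01] 0.017503260284320914 [ 0.50419936 -1.50594146 -0.49237499]
tool cm [11.44065561 -8.82882436  7.55328406]
```

```bash
python3 -m handwheel '[{"dx":0,"dy":0,"dz":0,"ax":0,"ay":0,"az":0},{"dx":0,"dy":0,"dz":0,"ax":0,"ay":0,"az":0},{"dx":0,"dy":0,"dz":0,"ax":0,"ay":0,"az":0}]'
python3 -c "
from h import *
to()"
```

```text
clock: 1.5
ee_pos: [0.3844, -0.1608, 0.2553]
ee_rot: [180.0, 0.0, 18.6]
contact_force: [-0.4, -0.1, -0.9]
opening: 0.0009
finger_force: 0.0
1.5 [ 0.38440449 -0.16078075  0.25531236] [1.79986037e+02 3.98225525e-02 1.86357250e+01] 0.0009027019108362205 [-0.42082875 -0.06741433 -0.90215605]
tool cm [11.62572599 -9.05103197  7.52095226]
```

```bash
python3 -m handwheel '[{"dx":3,"dy":-2.3,"dz":0,"ax":0,"ay":0,"az":0},{"dx":6,"dy":-4.6,"dz":0,"ax":0,"ay":0,"az":0},{"dx":9,"dy":-7,"dz":0,"ax":0,"ay":0,"az":0},{"dx":11.6,"dy":-9.05,"dz":0,"ax":0,"ay":0,"az":0},{"dx":11.6,"dy":-9.05,"dz":2.5,"ax":0,"ay":0,"az":0},{"dx":11.6,"dy":-9.05,"dz":5,"ax":0,"ay":0,"az":0},{"dx":11.6,"dy":-9.05,"dz":7.5,"ax":0,"ay":0,"az":0},{"dx":11.6,"dy":-9.05,"dz":7.5,"ax":0,"ay":0,"az":0},{"dx":11.6,"dy":-9.05,"dz":7.5,"ax":0,"ay":0,"az":0}]'
python3 -c "
from h import *
to()
w=read_camera('wrist');s=read_camera('side')
cv2.imwrite('pics/c2.png',cv2.vconcat([cv2.resize(w,(480,300)),cv2.resize(s[150:290,200:424],(480,300))])[:,:,::-1])
"
```

```text
clock: 2.4
ee_pos: [0.4654, -0.0387, 0.1806]
ee_rot: [-180.0, 0.0, 18.5]
contact_force: [0.2, -1.3, 0.9]
opening: 0.0003
finger_force: 0.0
2.4 [ 0.46544882 -0.03870188  0.18061266] [-1.79993764e+02  3.89382963e-02  1.85208605e+01] 0.000302183332324947 [ 0.21817834 -1.29372222  0.90367668]
tool cm [ 0.03984826 -0.0712257   0.06124633]
```

View pics/c2.png

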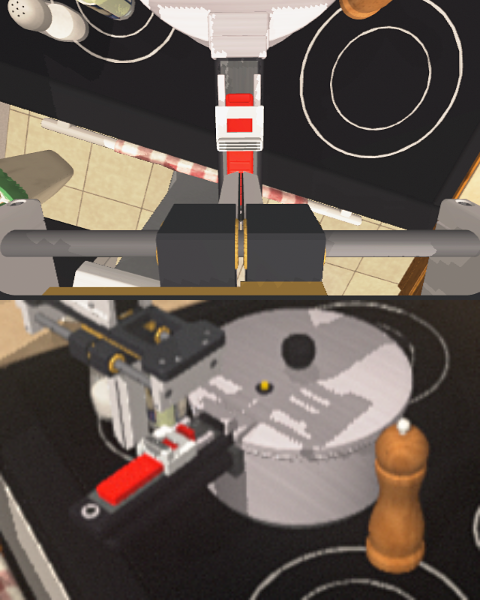

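The wrist view shows the shut fingers centred across the red pad, near (240,175), behind the slide. I'll descend in steps and watch the force.

```bash
python3 -m handwheel '[{"dx":0,"dy":0,"dz":1.5,"ax":0,"ay":0,"az":0},{"dx":0,"dy":0,"dz":2.9,"ax":0,"ay":0,"az":0},{"dx":0,"dy":0,"dz":2.9,"ax":0,"ay":0,"az":0}]'
python3 -m handwheel '[{"dx":0,"dy":0,"dz":0.3,"ax":0,"ay":0,"az":0},{"dx":0,"dy":0,"dz":0.6,"ax":0,"ay":0,"az":0},{"dx":0,"dy":0,"dz":0.6,"ax":0,"ay":0,"az":0}]'
python3 -m handwheel '[{"dx":0,"dy":0,"dz":0.15,"ax":0,"ay":0,"az":0},{"dx":0,"dy":0,"dz":0.3,"ax":0,"ay":0,"az":0},{"dx":0,"dy":0,"dz":0.3,"ax":0,"ay":0,"az":0}]'
```

```text
clock: 2.8
ee_pos: [0.4648, -0.0372, 0.1501]
ee_rot: [-179.9, 0.1, 18.7]
contact_force: [-0.7, -0.7, 0.5]
opening: 0.0005
finger_force: 0.0
clock: 3.1
ee_pos: [0.4661, -0.0373, 0.1461]
ee_rot: [179.9, -0.1, 18.7]
contact_force: [-0.4, 0.1, 2.9]
opening: 0.0004
finger_force: 1.1
clock: 3.4
ee_pos: [0.4661, -0.0373, 0.1429]
ee_rot: [180.0, -0.1, 18.7]
contact_force: [0.7, -0.5, 3.0]
opening: 0.0004
finger_force: 1.6
```

```bash
python3 -m handwheel '[{"dx":0,"dy":0,"dz":0.1,"ax":0,"ay":0,"az":0},{"dx":0,"dy":0,"dz":0.2,"ax":0,"ay":0,"az":0},{"dx":0,"dy":0,"dz":0.2,"ax":0,"ay":0,"az":0}]'
python3 -m handwheel '[{"dx":0,"dy":0,"dz":0.1,"ax":0,"ay":0,"az":0},{"dx":0,"dy":0,"dz":0.1,"ax":0,"ay":0,"az":0}]'
python3 -c "
from h import *
print(np.round(np.mean([ (read_camera('top'),np.r_[sense()['ee_pos'],sense()['contact_force']])[1] for _ in range(6)],0),4))"
```

```text
clock: 3.7
ee_pos: [0.466, -0.0373, 0.1407]
ee_rot: [180.0, -0.0, 18.7]
contact_force: [-0.2, -0.2, 4.1]
opening: 0.0004
finger_force: 2.0
clock: 3.9
ee_pos: [0.466, -0.0373, 0.1397]
ee_rot: [180.0, -0.0, 18.7]
contact_force: [0.2, -0.7, 5.3]
opening: 0.0005
finger_force: 2.2
[ 0.466  -0.0373  0.1397  0.6756 -1.1788  4.1829]
```

```bash
python3 -m handwheel '[{"dx":0,"dy":0,"dz":0.05,"ax":0,"ay":0,"az":0},{"dx":0,"dy":0,"dz":0.05,"ax":0,"ay":0,"az":0}]'
python3 -c "
from h import *
print(np.round(np.mean([ (read_camera('top'),np.r_[sense()['ee_pos'],sense()['contact_force'],sense()['finger_force']])[1] for _ in range(6)],0),4))"
```

```text
clock: 4.4
ee_pos: [0.466, -0.0373, 0.1396]
ee_rot: [180.0, -0.0, 18.7]
contact_force: [0.3, -1.7, 7.0]
opening: 0.0005
finger_force: 3.2
[ 0.466  -0.0373  0.1396  0.4126 -1.0473  6.5996  3.2092]
```

The stop is reached: z stays at 0.1396 and the force has risen to 6.6 N. Now I'll push along tool x with the pad held down.

```bash
python3 -m handwheel '[{"dx":0.4,"dy":0,"dz":0,"ax":0,"ay":0,"az":0},{"dx":0.8,"dy":0,"dz":0,"ax":0,"ay":0,"az":0},{"dx":1.1,"dy":0,"dz":0,"ax":0,"ay":0,"az":0},{"dx":1.4,"dy":0,"dz":0,"ax":0,"ay":0,"az":0},{"dx":1.4,"dy":0,"dz":0,"ax":0,"ay":0,"az":0}]'
python3 -m handwheel '[{"dx":0.3,"dy":0,"dz":0,"ax":0,"ay":0,"az":0},{"dx":0.6,"dy":0,"dz":0,"ax":0,"ay":0,"az":0},{"dx":0.9,"dy":0,"dz":0,"ax":0,"ay":0,"az":0},{"dx":0.9,"dy":0,"dz":0,"ax":0,"ay":0,"az":0}]'
python3 -c "
from h import *
to()
s=read_camera('side');t=read_camera('top')
cv2.imwrite('pics/c3.png',cv2.hconcat([cv2.resize(t[190:310,280:380],(400,480)),cv2.resize(s[180:276,230:310],(400,480))])[:,:,::-1])"
```

```text
clock: 5.2
ee_pos: [0.4769, -0.0333, 0.1395]
ee_rot: [-180.0, 0.3, 18.7]
contact_force: [-5.8, -2.0, 10.3]
opening: 0.0003
finger_force: 5.2
clock: 5.6
ee_pos: [0.4852, -0.0305, 0.1395]
ee_rot: [-180.0, 0.3, 18.7]
contact_force: [-7.2, -0.7, 10.2]
opening: 0.0005
finger_force: 5.3
5.6 [ 0.48521886 -0.03045859  0.13954878] [-179.99131161    0.33530209   18.67841788] 0.0005449669378089316 [-7.15108015 -0.7275581  10.16483902]
tool cm [-2.12050794  0.07603041 -4.03279318]
```

View pics/c3.png

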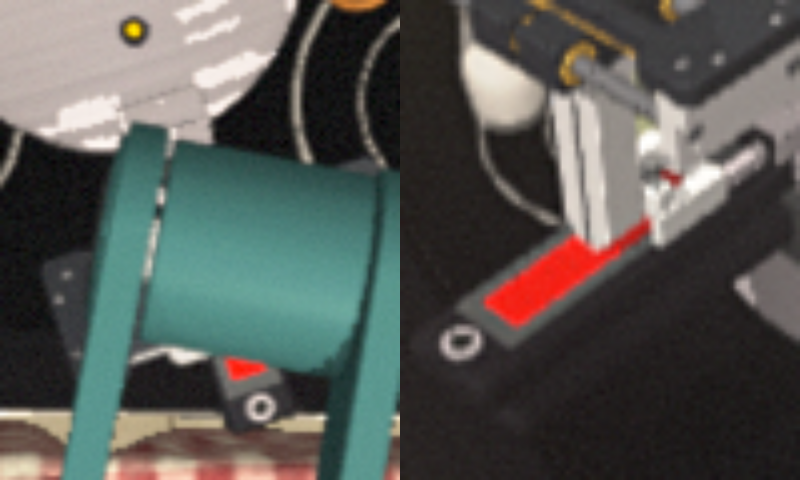

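In the side view the finger stands on the pad just behind the slide. The handle's ring, at (345,292), has not moved. I'll ease the downward force slightly and keep pushing.

```bash
python3 -m handwheel '[{"dx":0.2,"dy":0,"dz":-0.03,"ax":0,"ay":0,"az":0},{"dx":0.4,"dy":0,"dz":-0.05,"ax":0,"ay":0,"az":0},{"dx":0.6,"dy":0,"dz":-0.05,"ax":0,"ay":0,"az":0},{"dx":0.6,"dy":0,"dz":-0.05,"ax":0,"ay":0,"az":0}]'
python3 -m handwheel '[{"dx":0.2,"dy":0,"dz":0,"ax":0,"ay":0,"az":0},{"dx":0.4,"dy":0,"dz":0,"ax":0,"ay":0,"az":0},{"dx":0.6,"dy":0,"dz":0,"ax":0,"ay":0,"az":0},{"dx":0.6,"dy":0,"dz":0,"ax":0,"ay":0,"az":0}]'
python3 -c "
from h import *
s=read_camera('side');to()
cv2.imwrite('pics/c4.png',cv2.resize(s[180:276,230:310],(500,600))[:,:,::-1])"
```

```text
clock: 6.1
ee_pos: [0.4908, -0.0285, 0.1396]
ee_rot: [-180.0, 0.3, 18.7]
contact_force: [-5.3, -2.7, 8.7]
opening: 0.0005
finger_force: 4.8
clock: 6.5
ee_pos: [0.4965, -0.0266, 0.1396]
ee_rot: [-180.0, 0.3, 18.7]
contact_force: [-5.3, -2.9, 8.6]
opening: 0.0007
finger_force: 4.7
6.55 [ 0.49650081 -0.02653481  0.13962477] [-179.97406236    0.33611336   18.67649148] 0.0004125604736494596 [-5.59585347 -2.46547012  8.64649465]
tool cm [-3.31493242  0.08533424 -4.01818506]
```

View pics/c4.png

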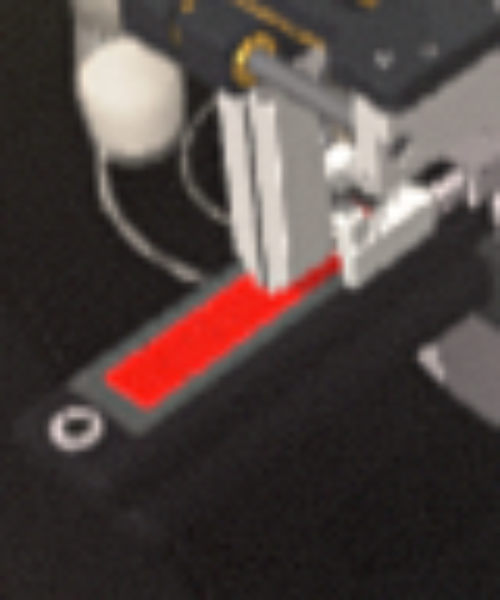

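The slide has moved along with the finger, by about 20 mm. I'll continue to its stop.

```bash
python3 -m handwheel '[{"dx":0.15,"dy":0,"dz":0,"ax":0,"ay":0,"az":0},{"dx":0.3,"dy":0,"dz":0,"ax":0,"ay":0,"az":0},{"dx":0.3,"dy":0,"dz":0,"ax":0,"ay":0,"az":0}]'
python3 -m handwheel '[{"dx":0.1,"dy":0,"dz":0,"ax":0,"ay":0,"az":0},{"dx":0.1,"dy":0,"dz":0,"ax":0,"ay":0,"az":0}]'
```

```text
clock: 6.85
ee_pos: [0.4977, -0.0261, 0.1396]
ee_rot: [-180.0, 0.6, 18.7]
contact_force: [-10.5, -4.4, 11.4]
opening: 0.0008
finger_force: 7.7
clock: 7.05
ee_pos: [0.4977, -0.0261, 0.1397]
ee_rot: [-180.0, 0.7, 18.7]
contact_force: [-12.6, -4.9, 12.7]
opening: 0.0002
finger_force: 9.1
```

The push has come up hard against the slide's stop. Now I'll back off along the pad, then lift.

```bash
python3 -m handwheel '[{"dx":-0.4,"dy":0,"dz":0,"ax":0,"ay":0,"az":0},{"dx":-0.8,"dy":0,"dz":-0.05,"ax":0,"ay":0,"az":0},{"dx":-1.1,"dy":0,"dz":-0.1,"ax":0,"ay":0,"az":0},{"dx":-1.1,"dy":0,"dz":-0.6,"ax":0,"ay":0,"az":0},{"dx":-1.1,"dy":0,"dz":-1.4,"ax":0,"ay":0,"az":0},{"dx":-1.1,"dy":0,"dz":-4,"ax":0,"ay":0,"az":0},{"dx":-1.1,"dy":0,"dz":-8,"ax":0,"ay":0,"az":0},{"dx":-5,"dy":2,"dz":-10,"ax":0,"ay":0,"az":0},{"dx":-9,"dy":5,"dz":-10,"ax":0,"ay":0,"az":0},{"dx":-12,"dy":8,"dz":-10,"ax":0,"ay":0,"az":0}]'
python3 -c "
from h import *
to()
s=read_camera('side');t=read_camera('top')
rt=red('top',t,(300,215,370,300));print(rt);print([onz('top',r[0],.1485) for r in rt])
cv2.imwrite('pics/c5.png',cv2.hconcat([cv2.resize(t[190:310,280:380],(400,480)),cv2.resize(s[180:276,230:310],(400,480))])[:,:,::-1])"
```

```text
clock: 8.05
ee_pos: [0.4128, -0.1395, 0.24]
ee_rot: [-180.0, 0.1, 18.8]
contact_force: [-0.9, -0.6, -0.1]
opening: 0.0005
finger_force: 0.0
8.05 [ 0.412758   -0.13952647  0.24001187] [-1.79996251e+02  8.63363208e-02  1.87770924e+01] 0.0005321516606524144 [-0.93417477 -0.62606979 -0.0709246 ]
tool cm [ 8.28322399 -7.92046244  5.98923023]
[((336.79998779296875, 267.4000244140625), (35.417503356933594, 10.75174331665039), 71.56504821777344), ((328.3500061035156, 241.55001831054688), (3.1622774600982666, 7.905693531036377), 71.56504821777344)]
[array([ 0.46818316, -0.03688429,  0.1485    ]), array([ 0.52607486, -0.0174404 ,  0.1485    ])]
```

View pics/c5.png

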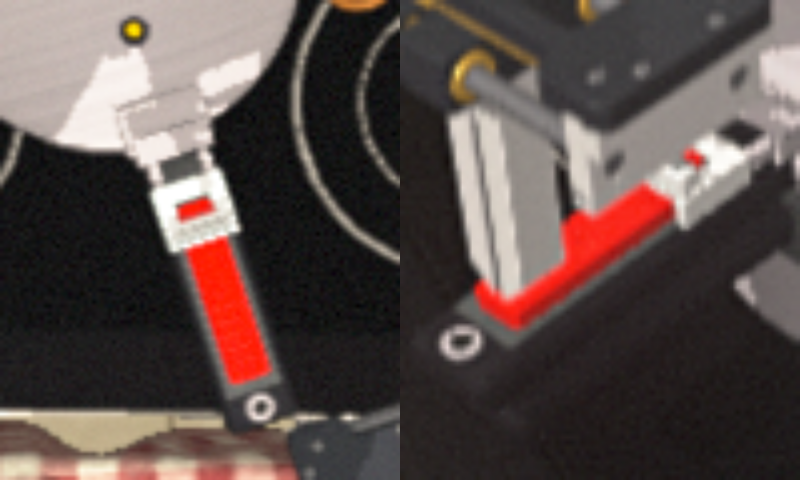

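The slide has moved about 22 mm, the tooth shows in its window, and the handle's ring has not moved. I'll clear the view and compare the pad's height with the first picture.

```bash
python3 -m handwheel '[{"dx":-3,"dy":3,"dz":0,"ax":0,"ay":0,"az":0},{"dx":-6,"dy":6,"dz":0,"ax":0,"ay":0,"az":0},{"dx":-9,"dy":9,"dz":0,"ax":0,"ay":0,"az":0},{"dx":-12,"dy":12,"dz":0,"ax":0,"ay":0,"az":0},{"dx":-14,"dy":15,"dz":0,"ax":0,"ay":0,"az":0},{"dx":-16,"dy":18,"dz":0,"ax":0,"ay":0,"az":0},{"dx":-16,"dy":20,"dz":0,"ax":0,"ay":0,"az":0},{"dx":-16,"dy":20,"dz":0,"ax":0,"ay":0,"az":0}]'
python3 -c "
from h import *
a=cv2.imread('pics/side0.png')[:,:,::-1];s=read_camera('side')
f=lambda i:i[180:276,230:310]
for i in(a,s):
  r=red('side',np.ascontiguousarray(i),(230,195,310,255))[0];b=cv2.boxPoints(r);print(b[b[:,0].argmin()],b[b[:,1].argmax()],r)
cv2.imwrite('pics/c6.png',cv2.hconcat([cv2.resize(f(a),(400,480)),cv2.resize(f(s),(400,480))])[:,:,::-1])
a=cv2.imread('pics/top0.png');t=read_camera('top')[:,:,::-1]
d=cv2.absdiff(a,t).max(2);print([ (d[y0:y1,x0:x1]>60).sum() for x0,y0,x1,y1 in((220,225,245,250),(238,205,263,228),(355,155,390,195),(255,130,355,190))])"
```

```text
clock: 8.95
ee_pos: [0.327, -0.3804, 0.2375]
ee_rot: [-179.7, 0.1, 18.6]
contact_force: [-0.2, -0.4, -0.2]
opening: 0.0004
finger_force: 0.0
[243.16217 237.02704] [250.5946  247.43243] ((260.02703857421875, 232.8378448486328), (12.787240028381348, 32.31684494018555), 54.462318420410156)Traceback (most recent call last):
  File "<string>", line 6, in <module>
    r=red('side',np.ascontiguousarray(i),(230,195,310,255))[0];b=cv2.boxPoints(r);print(b[b[:,0].argmin()],b[b[:,1].argmax()],r)
      ~~~~~~~~~~~~~~~~~~~~~~~~~~~~~~~~~~~~~~~~~~~~~~~~~~~~~^^^
IndexError: list index out of range
```

```bash
python3 -m handwheel '[{"dx":-4,"dy":1.5,"dz":0,"ax":0,"ay":0,"az":0},{"dx":-8,"dy":3,"dz":0,"ax":0,"ay":0,"az":0},{"dx":-12,"dy":4.5,"dz":0,"ax":0,"ay":0,"az":0},{"dx":-16,"dy":6,"dz":0,"ax":0,"ay":0,"az":0},{"dx":-20,"dy":7.5,"dz":0,"ax":0,"ay":0,"az":0},{"dx":-23,"dy":8.5,"dz":0,"ax":0,"ay":0,"az":0},{"dx":-23,"dy":8.5,"dz":0,"ax":0,"ay":0,"az":0},{"dx":-23,"dy":8.5,"dz":0,"ax":0,"ay":0,"az":0}]'
python3 -c "
from h import *
a=cv2.imread('pics/side0.png')[:,:,::-1];s=read_camera('side')
f=lambda i:i[180:276,230:310]
cv2.imwrite('pics/c6.png',cv2.hconcat([cv2.resize(f(a),(400,480)),cv2.resize(f(s),(400,480))])[:,:,::-1])
for i in(a,s):
  r=red('side',np.ascontiguousarray(i),(230,195,310,255))
  if r: b=cv2.boxPoints(r[0]);print(b[b[:,0].argmin()],b[b[:,1].argmax()],r)
a=cv2.imread('pics/top0.png');t=read_camera('top')[:,:,::-1]
d=cv2.absdiff(a,t).max(2);print([ int((d[y0:y1,x0:x1]>60).sum()) for x0,y0,x1,y1 in((220,225,245,250),(238,205,263,228),(355,155,390,195),(255,130,355,190))])"
```

```text
clock: 9.8
ee_pos: [0.1373, -0.5327, 0.2392]
ee_rot: [-179.9, -0.1, 18.7]
contact_force: [-0.7, 0.7, -0.2]
opening: 0.0009
finger_force: 0.0
[243.16217 237.02704] [250.5946  247.43243] [((260.02703857421875, 232.8378448486328), (12.787240028381348, 32.31684494018555), 54.462318420410156), ((286.6999816894531, 211.1000213623047), (9.391485214233398, 4.0249223709106445), 26.56505012512207)]
[243.16217 237.02704] [250.66217 247.52704] [((264.45947265625, 229.74325561523438), (12.903488159179688, 43.127872467041016), 54.462318420410156), ((286.23077392578125, 210.15380859375), (6.656403064727783, 2.2188007831573486), 33.6900634765625)]
[3, 0, 17, 0]
```

View pics/c6.png

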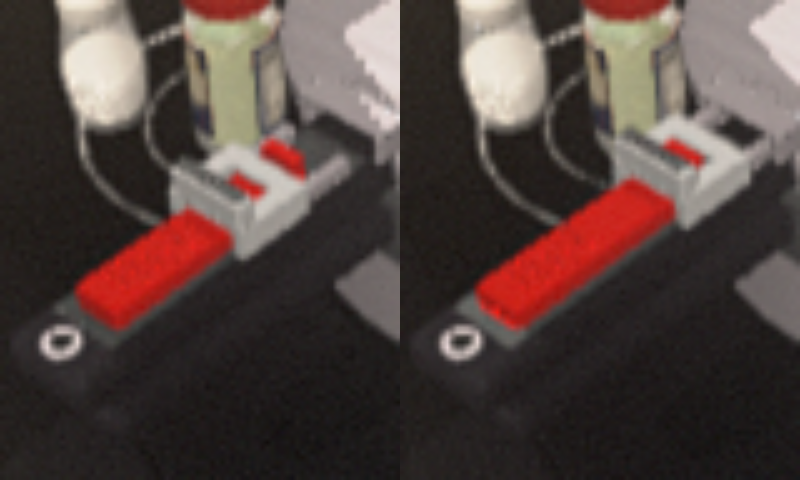

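The pad's near corners match the first picture to within 0.1 px, so the catch is fully up and its tooth stands in the window. The pot, shaker, jar and mill have not moved. I'm handing it in.

```bash
python3 -c "
from bench import *
print(sign_off())"
```

```text
the job is handed in; nothing more can be done
None
```

The slide is home with the catch sprung up through its window and the other items undisturbed, judging by the final pictures; the job was handed in at about 10 s, and no verdict was returned.

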